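Clamp a bridge blank with an over-centre cam lever

ROBOT

A 6-joint arm with a two-finger parallel gripper is mounted at the origin on a cart in front of the work surface, level with it; the furniture and walls round the work are solid. World frame = base frame: x ahead of the robot, y to its left, z up, the work surface at z = 0. Lengths are in m, angles in rad, forces in N, time in s.
With the tool pointing down it reaches from about 0.225 to 0.875 m from the base axis. Payload 3.4 kg.
Tool frame: the origin (TCP) lies between the finger pads; the fingertips stand 11 mm ahead of it and the grasp point (between the pads) lies 8 mm behind it; z points along the fingers, y is the line along which they close (so a half turn about z gives the same grasp; the last joint's range is limited). The gripper opens to 85 mm and grips with 20 to 120 N. Pads are 22 mm wide; open, the fingers measure 114 mm over their backs; the gripper's body (76 mm by 85 mm) begins 54 mm behind the grasp point. The pads swing forward as they close: fully open they stand 13 mm farther back than shut.
Start: joints at [1.159, 0.276, 1.505, -0, 1.361, -0.121], TCP at [0.165, 0.551, 0.242] pointing down, gripper open.
Joint ranges: [-2.89, 2.89], [-0.75, 2.08], [0.22, 2.7], [-1.18, 4.32], [0.11, 2.71], [-2.7, 2.7]. Speed limits (rad/s): [2.57, 2.57, 3.14, 3.14, 3.14, 3.14].

INTERFACE

Orientations are given as a unit quaternion [w, x, y, z].
In Python, from rig import sensors, eyes, manip gives the robot as it stands.
- The arm moves only by the tool drive_tool, never from a script. Its argument "deltas" is a list of rows, each an object with "linear": the shift along the world's x, y, z in mm, a list of three; "twist": the turn about the world's z in degrees; "claw": the opening, from 0 (shut) to 1 (fully open). In form: [{"linear": [tx, ty, tz], "twist": twist, "claw": claw}, ...]. A call has 1 to 12 rows; each row is the pose to reach, as a shift and turn from the pose commanded when the call began; what a row does not reach only later rows make up. A row lasts 1/12 s, in which the tool goes at most 41.7 mm and 7.16 degrees, less where a joint would pass 70% of its speed; a pose out of reach is approached as far as the arm can. A call with a gripper value outside its range is refused whole. The fingers move at their own pace and stop on an object; "squeeze" is the grip in N (left out, the last holds). Time passes only in rows, so rows that repeat a pose let the fingers close. It gives the time, the measured TCP pose, the force, the opening and the grip force at its end, in the units of the state.
- sensors.get_state(): the state, without advancing time (a new reading comes with each control period).
- eyes.get_image(name): name is "scene" or "top"; returns the picture (480x640x3 uint8, red, green, blue); there is no depth.
- eyes.camera_model(name): a dict with "intrinsics" (3x3 intrinsics, pixels), "R" (3x3) and "t" (3): a world point X has camera coordinates R X + t. Camera axes: x right, y down, z forward; pixel columns grow to the right and rows downward; lengths in m; the calibration is good to about 2 mm. A picture is of the moment at which its call begins. camera_model takes no time and is no camera call.
- manip.sign_off(): hands the job in; it is judged then, once.
The state is a dict: "clock": time; "qpos": joint angles; "qd": joint speeds; "effort": joint torques, N m; "position": TCP position; "ee_rot": TCP orientation; "contact_force": force on the tool from outside, world axes, zero at the start; "moment": the same for the moment, N m; "width": finger opening in m; "gripper_force": force on a finger pad.
Only numpy, scipy, OpenCV 4.12 (cv2) and the standard library are available. Lean on these libraries where they do the work, as an engineer would, in place of code of your own. Each camera call takes 0.05 s, during which the arm holds its last target. There are 200 camera calls.

TASK

The violin bridge blank lies under the rubber pad of the bench hold-down clamp. First turn the clamp's black screw knob anticlockwise (seen from above) all the way to its end stop, so that the pressure is at its lightest; then bring the red cam lever over its high point and on down until it snaps closed and the pad holds the blank. Leave the blank where it lies and the things standing round the clamp alone, and let go at the end.

Things in the scene. Friction and masses are not known exactly. Their poses are not given: they have to be found in the camera images.
- clamp_stand: Fixed hold-down clamp on a plywood board, 150 x 250 x 22 mm (x, y, z). Origin: centre of the board's underside; z up. Steel column with the screw knob at (0, +80 mm); green arm (top 100 mm up) runs from it to the head with cam lever, plunger and pad at (0, -60 mm). The lever swings in this frame's x-z plane: leans to +x open, lies to -x closed.
- knob_grip (a point): On the axis of the black screw knob, half-way up its grip bar, 131 mm above the bench. Bar 44 mm long (this point's x), 14 thick (its y), 26 high (top 12 mm above this point), over a 46 mm round flange. Turns about vertical, frame with it, friction 0.06 N m, stays where left. The end stop lies 2.0 to 3.4 rad anticlockwise of the start, at no fixed direction: feel for it.
- lever_hinge (a point): Centre of the lever's hinge pin on top of the clamp's head, 116 mm above the board's underside with the knob at its anticlockwise stop (arm fully raised), 1 mm lower for each radian clockwise of that. The hinge axis is the y of this frame and of the clamp stand. The lever stands 140 mm from the knob's axis and its free end reaches 240 mm above the bench.
- lever_grip: The red plastic grip of the cam lever, round, 14 to 21 mm thick and 72 mm long. Origin on its axis, 100 mm from the hinge and 22 mm short of its free end; its +z points along the lever away from the hinge. Below the grip, from 50 mm to the hinge, is a bare steel bar of 11 mm.
- cam_lever (a joint): Lever angle (rad): 0 open stop, leaning 0.55 past upright to the clamp's +x; upright at 0.55; cam's high point 1.6; closed stop 1.97, lying to the clamp's -x, 0.15 above level. Starts at 0.05 to 0.3. A spring drives it back to about 0.3 from anywhere short of the high point (about 6 N at the grip's origin, square to the lever); past it, it snaps shut and stays.
- clamp_pad: Round black rubber pad, 18 mm diameter, below the plunger; origin at the centre of its underside. It hangs 5 to 8 mm above the blank with the lever open. The cam lowers it; its own spring yields by some 4 to 5 mm when closed and presses with about 17 N.
- bridge_blank_mid (a point): Centre of the loose maple violin bridge blank, 33 x 41 x 8 mm, lying flat on the board (22 mm above the bench) under the pad, beside two low wooden strips.
- bridge_blank: The same bridge blank; origin at the centre of its underside.
- varnish_jar: Bystander: glass varnish jar with a cork-coloured lid, 48 mm diameter, 109 mm tall, standing behind the clamp (its +x side) to the right; origin at the centre of its foot.
- finger_plane: Bystander: small brass finger plane, 29 x 60 x 31 mm, in front of the clamp (its -x side) on the knob's side; origin at the centre of its underside.
- rosin: Bystander: orange rosin cake, 45 mm diameter, 16 mm high, beside the clamp's -y end; origin at the centre of its underside.

How it is judged:
By the outcome, as a careful person would: the job done as asked, in the order asked, and still so for the second after the job is handed in, with the robot touching nothing.
It also fails if it takes over 72 s, if anything falls off the work surface, if the arm or the gripper's body presses on something with over 40 N, if the wrist force passes 120 N, or if a joint passes its speed limit or range.

## Working session

There is one attempt and no reset: what is moved stays moved. The work goes in short steps, Python scripts to look and compute and a tool call to move; the robot and the scene stay as the last step left them, time stands still between calls to the robot, and variables do not carry over. Pictures are saved under pics/ and viewed, at most 10 in all, crops included, and the job is handed in when it is done.

Besides the shell and the picture viewer there is one more tool, called in YAML: its name, and indented under it one key for each argument. drive_tool: Moves the arm, as the interface text tells. Its arguments: {"type":"object","properties":{"deltas":{"type":"array","items":{"type":"object","properties":{"linear":{"type":"array","items":{"type":"number"}},"twist":{"type":"number"},"claw":{"type":"number"}}}},"squeeze":{"type":"number"}},"required":["deltas"]}

```bash
mkdir -p pics
python3 - <<'E'
from rig import sensors, eyes
import cv2
for n in("scene","top"):
    cv2.imwrite(f"pics/{n}0.png",eyes.get_image(n)[:,:,::-1]); m=eyes.camera_model(n); print(n,m)
print(sensors.get_state())
E
```

```text
scene {'intrinsics': array([[518.29136106,   0.        , 320.27449397],
       [  0.        , 518.29136106, 240.37829814],
       [  0.        ,   0.        ,   1.        ]]), 'R': array([[-0.6976668 , -0.71618254, -0.01853654],
       [-0.51656681,  0.52080279, -0.67964931],
       [ 0.49640685, -0.4645934 , -0.73330294]]), 't': array([0.42914111, 0.41895766, 0.67966242])}
top {'intrinsics': array([[582.68175164,   0.        , 321.66547993],
       [  0.        , 582.68175164, 240.04362904],
       [  0.        ,   0.        ,   1.        ]]), 'R': array([[-3.87846005e-04, -9.99998547e-01,  1.65975824e-03],
       [-9.98435516e-01,  2.94435057e-04, -5.59145269e-02],
       [ 5.59139570e-02, -1.67884780e-03, -9.98434180e-01]]), 't': array([3.09658216e-04, 6.14070467e-01, 1.11136906e+00])}
{'clock': 0.1, 'qpos': array([ 1.15899358e+00,  2.76503856e-01,  1.50600434e+00, -2.58452488e-05,
        1.36069773e+00, -1.20987301e-01]), 'qd': array([ 0.00026009, -0.00141924, -0.00356062,  0.00063536, -0.0015998 ,
       -0.00033636]), 'effort': array([ 2.68076794e-03, -4.17703414e+01, -2.46404940e+01, -2.31054964e-04,
        5.82115666e-03,  6.28306665e-06]), 'position': array([0.16469536, 0.55043449, 0.24154298]), 'ee_rot': array([-2.00161953e-04,  1.44893137e-01,  9.89446981e-01, -7.81514107e-04]), 'contact_force': array([-0.15357757,  0.42842598, -0.472482  ]), 'moment': array([-0.02252977, -0.0308933 ,  0.02411772]), 'gripper_force': 0.0, 'width': 0.08544187079168086}
```

View pics/scene0.png

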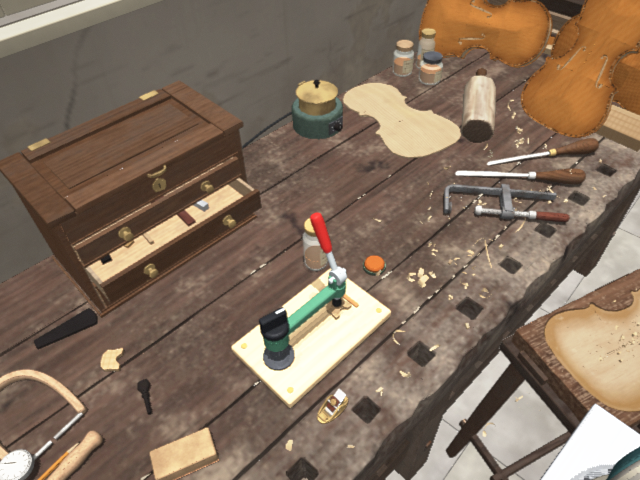

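View pics/top0.png

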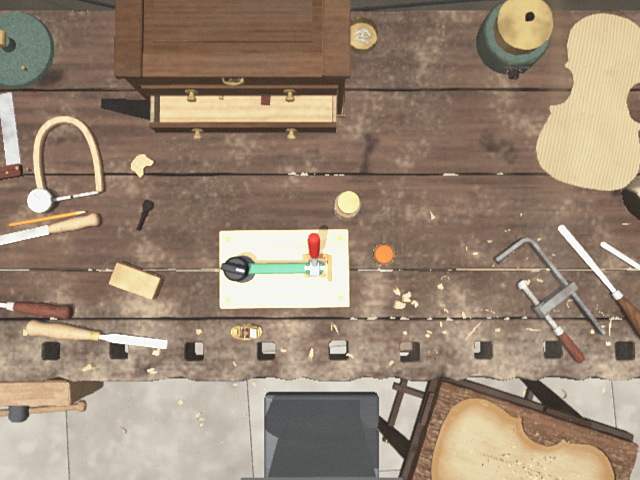

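The top view shows the board corners near (219,231), (349,230), (349,308) and (219,309), the knob near (237,269), and the red lever tip near (314,238). I'll enlarge both views and compute positions.

```bash
cat > h.py <<'E'
import numpy as np
from rig import eyes
def px(n,X):
    m=eyes.camera_model(n); c=m["R"]@np.asarray(X,float)+m["t"]; p=m["intrinsics"]@c; return p[:2]/p[2]
def back(n,uv,z):
    m=eyes.camera_model(n); d=m["R"].T@np.linalg.inv(m["intrinsics"])@[uv[0],uv[1],1]; o=-m["R"].T@m["t"]
    return o+d*(z-o[2])/d[2]
E
python3 - <<'E'
import cv2,numpy as np
from h import *
a=cv2.imread("pics/top0.png"); s=cv2.imread("pics/scene0.png")
A=cv2.resize(a[190:350,205:415],None,fx=3.8,fy=3.7,interpolation=cv2.INTER_CUBIC)
S=cv2.resize(s[200:430,220:410],None,fx=2.6,fy=2.6,interpolation=cv2.INTER_CUBIC)
cv2.imwrite("pics/a.png",A);cv2.imwrite("pics/s.png",S); print(A.shape,S.shape)
for c in[(219,231),(349,230),(349,308),(219,309)]: print(back("top",c,.022).round(4))
print("knob",back("top",(237,269),.143).round(4))
for n,im in(("top",a),("scene",s)):
    h=cv2.cvtColor(im,cv2.COLOR_BGR2HSV); m=((h[...,0]<6)|(h[...,0]>174))&(h[...,1]>170)&(h[...,2]>90)
    nn,l,st,ce=cv2.connectedComponentsWithStats(m.astype(np.uint8))
    for i in range(1,nn):
        if st[i,4]>60: print(n,st[i],ce[i])
E
```

```text
(592, 798, 3) (598, 494, 3)
[0.6313 0.1982 0.022 ]
[ 0.6332 -0.0527  0.022 ]
[ 0.4834 -0.0522  0.022 ]
[0.4816 0.1968 0.022 ]
knob [0.5573 0.1456 0.143 ]
top [308 233  12  25 200] [313.665 245.555]
scene [310 213  22  40 440] [320.96136364 231.42727273]
```

View pics/a.png

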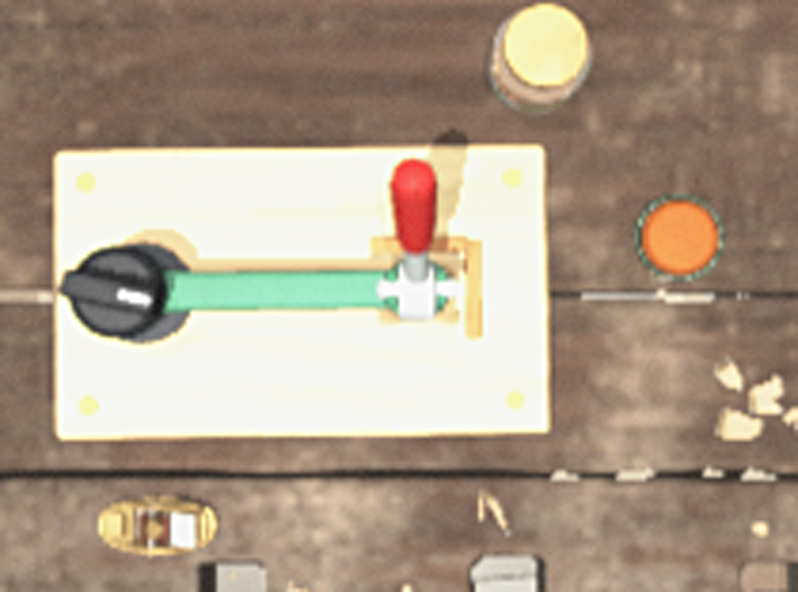

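View pics/s.png

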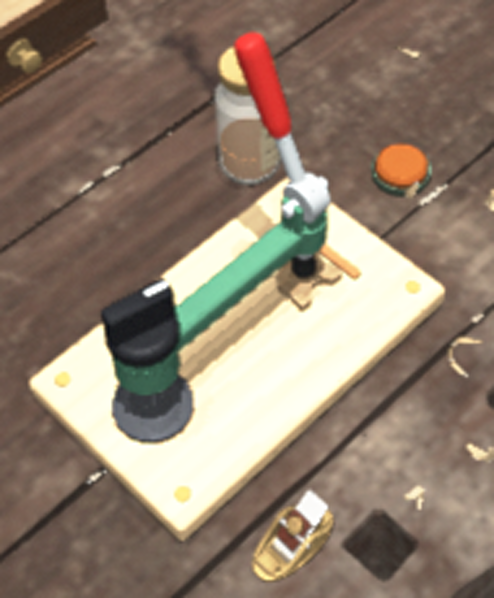

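The crop shows the knob bar centre near (112,291), lying about 6° off the clamp's y axis. The lever leans to +x and the jar stands well behind it. The board centre works out at about (0.557, 0.072) with almost no yaw. I'll move over the knob first.

drive_tool:
  deltas:
    - {"linear":[392,-400,0],"twist":-80,"claw":1}
    - {"linear":[392,-400,0],"twist":-80,"claw":1}
    - {"linear":[392,-400,0],"twist":-80,"claw":1}
    - {"linear":[392,-400,0],"twist":-80,"claw":1}
    - {"linear":[392,-400,0],"twist":-80,"claw":1}
    - {"linear":[392,-400,0],"twist":-80,"claw":1}
    - {"linear":[392,-400,0],"twist":-80,"claw":1}
    - {"linear":[392,-400,0],"twist":-80,"claw":1}
    - {"linear":[392,-400,0],"twist":-80,"claw":1}
    - {"linear":[392,-400,0],"twist":-80,"claw":1}
    - {"linear":[392,-400,0],"twist":-80,"claw":1}
    - {"linear":[392,-400,0],"twist":-80,"claw":1}

```text
clock: 1.1
position: [0.5157, 0.1919, 0.242]
ee_rot: [-0.0, 0.749, 0.663, -0.0]
contact_force: [1.1, 0.2, 0.2]
width: 0.0852
gripper_force: 0.0
```

drive_tool:
  deltas:
    - {"linear":[25,-25,0],"twist":0,"claw":1}
    - {"linear":[25,-25,0],"twist":0,"claw":1}
    - {"linear":[25,-25,0],"twist":0,"claw":1}

```text
clock: 1.35
position: [0.5407, 0.1672, 0.2414]
ee_rot: [-0.001, 0.748, 0.664, -0.001]
contact_force: [-0.2, 0.5, 0.3]
width: 0.0852
gripper_force: 0.0
```

Run:
```python
from rig import sensors
s=sensors.get_state(); print(s["position"],s["ee_rot"],s["qpos"],s["contact_force"],s["moment"])
```

```text
[0.54068271 0.16719632 0.24138696] [-5.00903075e-04  7.48175508e-01  6.63500349e-01 -6.66554948e-04] [1.76867864e-01 2.63659963e-01 1.52465378e+00 1.63346231e-04
 1.35493883e+00 2.96653210e-01] [-0.18001716  0.49720591  0.33199814] [ 0.0750639  -0.01236901  0.01172015]
```

drive_tool:
  deltas:
    - {"linear":[16,-16,0],"claw":1}
    - {"linear":[16,-16,-30],"claw":1}
    - {"linear":[16,-16,-60],"claw":1}
    - {"linear":[16,-16,-85],"claw":1}
    - {"linear":[16,-16,-100],"claw":1}
    - {"linear":[16,-16,-108],"claw":1}
    - {"linear":[16,-16,-108],"claw":1}

```text
$.deltas[0]: bad value
```

Run:
```python
from rig import sensors,eyes
import cv2
s=sensors.get_state(); print(s["position"],s["contact_force"],s["moment"])
a=eyes.get_image("top")[190:350,205:415,::-1]; b=eyes.get_image("scene")[200:400,200:410,::-1]
cv2.imwrite("pics/k1.png",cv2.hconcat([cv2.resize(a,(400,300)),cv2.resize(b,(400,300))]))
```

```text
[0.54068271 0.16719632 0.24138696] [-0.18001716  0.49720591  0.33199814] [ 0.0750639  -0.01236901  0.01172015]
```

View pics/k1.png

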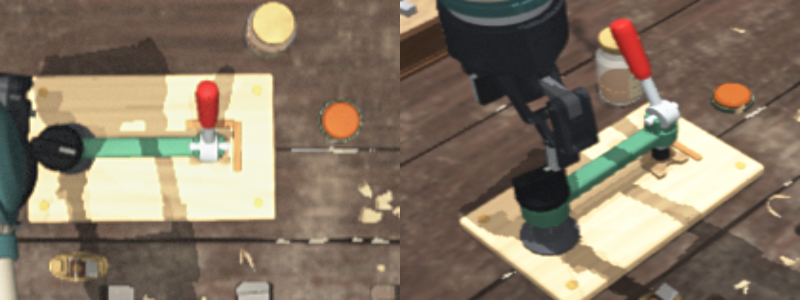

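The row was refused because it had no twist value. The picture shows the gripper still up to the left of the knob, with the scene unchanged.

drive_tool:
  deltas:
    - {"linear":[16,-16,0],"twist":0,"claw":1}
    - {"linear":[16,-16,-30],"twist":0,"claw":1}
    - {"linear":[16,-16,-60],"twist":0,"claw":1}
    - {"linear":[16,-16,-85],"twist":0,"claw":1}
    - {"linear":[16,-16,-100],"twist":0,"claw":1}
    - {"linear":[16,-16,-108],"twist":0,"claw":1}
    - {"linear":[16,-16,-108],"twist":0,"claw":1}

```text
clock: 2.03
position: [0.5536, 0.1539, 0.1327]
ee_rot: [-0.001, 0.746, 0.666, -0.002]
contact_force: [0.6, 0.5, -0.4]
width: 0.0851
gripper_force: 0.0
```

Run:
```python
from rig import sensors,eyes
import cv2
s=sensors.get_state(); print(s["position"],s["contact_force"],s["moment"])
a=eyes.get_image("top")[190:350,205:415,::-1]; b=eyes.get_image("scene")[200:400,200:410,::-1]
cv2.imwrite("pics/k2.png",cv2.hconcat([cv2.resize(a,(400,300)),cv2.resize(b,(400,300))]))
```

```text
[0.55360723 0.15386723 0.13266301] [ 0.58575105  0.49961617 -0.37672928] [0.01192872 0.00333963 0.01939867]
```

View pics/k2.png

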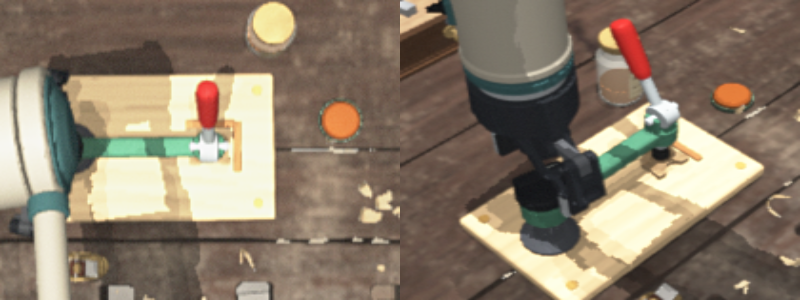

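The fingers straddle the knob without touching it. I'll nudge to centre and close.

drive_tool:
  deltas:
    - {"linear":[3,-2,0],"twist":0,"claw":0.5}
    - {"linear":[3,-2,0],"twist":0,"claw":0.2}
    - {"linear":[3,-2,0],"twist":0,"claw":0}
    - {"linear":[3,-2,0],"twist":0,"claw":0}
    - {"linear":[3,-2,0],"twist":0,"claw":0}
    - {"linear":[3,-2,0],"twist":0,"claw":0}
    - {"linear":[3,-2,0],"twist":0,"claw":0}
    - {"linear":[3,-2,0],"twist":0,"claw":0}
  squeeze: 30

```text
clock: 2.8
position: [0.5582, 0.1506, 0.1346]
ee_rot: [-0.0, 0.747, 0.665, -0.001]
contact_force: [-3.8, -1.4, 5.6]
width: 0.0133
gripper_force: 34.1
```

```bash
cat > st.py <<'E'
from rig import sensors
import numpy as np
s=sensors.get_state(); q=s["ee_rot"]; print(s["clock"],s["position"].round(4),"yaw",round(np.degrees(2*np.arctan2(q[2],q[1]))-90,2),"q",s["qpos"].round(3),"F",s["contact_force"].round(2),"M",s["moment"].round(3),s["width"],s["gripper_force"])
E
python3 st.py
```

```text
2.8 [0.5582 0.1506 0.1346] yaw -6.67 q [ 0.143  0.36   1.662 -0.     1.121  0.26 ] F [-3.75 -1.39  5.55] M [-0.148  0.514 -0.096] 0.013326286131983864 34.13277268409729
```

drive_tool:
  deltas:
    - {"linear":[0,0,1],"twist":5,"claw":0}
    - {"linear":[-1,0,1],"twist":11,"claw":0}
    - {"linear":[-1,0,1],"twist":17,"claw":0}
    - {"linear":[-1,0,1],"twist":23,"claw":0}
    - {"linear":[-1,0,1],"twist":29,"claw":0}
    - {"linear":[-1,0,1],"twist":35,"claw":0}
    - {"linear":[-1,0,1],"twist":41,"claw":0}
    - {"linear":[-1,0,1],"twist":47,"claw":0}
    - {"linear":[-1,0,1],"twist":53,"claw":0}
    - {"linear":[-1,0,1],"twist":58,"claw":0}
    - {"linear":[-1,0,1],"twist":60,"claw":0}
    - {"linear":[-1,0,1],"twist":60,"claw":0}

```text
clock: 3.8
position: [0.5597, 0.1514, 0.1348]
ee_rot: [0.002, 0.314, 0.949, 0.001]
contact_force: [4.5, 2.3, -6.0]
width: 0.013
gripper_force: 32.3
```

```bash
python3 st.py
```

```text
3.8 [0.5597 0.1514 0.1348] yaw 53.35 q [ 1.440e-01  3.600e-01  1.662e+00  1.000e-03  1.116e+00 -7.880e-01] F [ 4.55  2.33 -6.  ] M [ 0.32  -0.674  0.034] 0.013003208025226079 32.33751118183136
```

drive_tool:
  deltas:
    - {"linear":[1,0,-0.5],"twist":6,"claw":0}
    - {"linear":[1,0,-0.5],"twist":12,"claw":0}
    - {"linear":[1,0,-0.5],"twist":18,"claw":0}
    - {"linear":[1,0,-0.5],"twist":24,"claw":0}
    - {"linear":[1,0,-0.5],"twist":30,"claw":0}
    - {"linear":[1,0,-0.5],"twist":36,"claw":0}
    - {"linear":[1,0,-0.5],"twist":41,"claw":0}
    - {"linear":[1,0,-0.5],"twist":45,"claw":0}
    - {"linear":[1,0,-0.5],"twist":48,"claw":0}
    - {"linear":[1,0,-0.5],"twist":50,"claw":0}
    - {"linear":[1,0,-0.5],"twist":50,"claw":0}

```text
clock: 4.72
position: [0.5601, 0.1528, 0.1347]
ee_rot: [0.002, -0.116, 0.993, 0.002]
contact_force: [2.6, 5.6, -2.3]
width: 0.0136
gripper_force: 32.8
```

```bash
python3 st.py
```

```text
4.7167 [0.5601 0.1528 0.1347] yaw 103.3 q [ 0.144  0.361  1.66   0.004  1.117 -1.66 ] F [ 2.6   5.56 -2.29] M [ 0.858 -0.462  0.048] 0.0135794228792948 32.76626944541931
```

drive_tool:
  deltas:
    - {"linear":[0,1,0],"twist":2,"claw":0}
    - {"linear":[0,1,0],"twist":4,"claw":0}
    - {"linear":[0,1,0],"twist":6,"claw":0}
    - {"linear":[0,1,0],"twist":8,"claw":0}
    - {"linear":[0,1,0],"twist":10,"claw":0}
    - {"linear":[0,1,0],"twist":12,"claw":0}
    - {"linear":[0,1,0],"twist":14,"claw":0}
    - {"linear":[0,1,0],"twist":14,"claw":0}

```text
clock: 5.38
position: [0.56, 0.1533, 0.1347]
ee_rot: [0.002, -0.236, 0.972, 0.001]
contact_force: [2.6, 4.6, -3.6]
width: 0.0133
gripper_force: 32.8
```

```bash
python3 st.py
```

```text
5.3833 [0.56   0.1533 0.1347] yaw 117.31 q [ 0.146  0.361  1.66   0.003  1.118 -1.903] F [ 2.64  4.55 -3.63] M [ 0.648 -0.426  0.003] 0.01331492730098541 32.815359234809875
```

drive_tool:
  deltas:
    - {"linear":[0,0,0],"twist":3,"claw":0}
    - {"linear":[0,0,0],"twist":6,"claw":0}
    - {"linear":[0,0,0],"twist":9,"claw":0}
    - {"linear":[0,0,0],"twist":12,"claw":0}
    - {"linear":[0,0,0],"twist":14,"claw":0}
    - {"linear":[0,0,0],"twist":14,"claw":0}

```text
clock: 5.88
position: [0.5598, 0.1537, 0.1347]
ee_rot: [0.002, -0.353, 0.936, 0.001]
contact_force: [2.5, 5.2, -2.7]
width: 0.0128
gripper_force: 32.9
```

```bash
python3 st.py
```

```text
5.8833 [0.5598 0.1537 0.1347] yaw 131.31 q [ 0.146  0.361  1.66   0.004  1.118 -2.147] F [ 2.46  5.25 -2.73] M [ 0.814 -0.364  0.04 ] 0.012798781945862729 32.85100042819977
```

drive_tool:
  deltas:
    - {"linear":[0,0,0],"twist":3,"claw":0}
    - {"linear":[0,0,0],"twist":6,"claw":0}
    - {"linear":[0,0,0],"twist":9,"claw":0}
    - {"linear":[0,0,0],"twist":12,"claw":0}
    - {"linear":[0,0,0],"twist":14,"claw":0}
    - {"linear":[0,0,0],"twist":14,"claw":0}

```text
clock: 6.38
position: [0.5594, 0.154, 0.1347]
ee_rot: [0.002, -0.464, 0.886, 0.002]
contact_force: [1.6, 6.2, -2.1]
width: 0.013
gripper_force: 32.9
```

```bash
python3 st.py
```

```text
6.3833 [0.5594 0.154  0.1347] yaw 145.3 q [ 0.146  0.361  1.66   0.005  1.118 -2.392] F [ 1.64  6.15 -2.07] M [ 0.917 -0.303  0.007] 0.012991256489529404 32.90297269821167
```

At 2.65 rad no stop has been felt and joint 6 is near its limit. I'll regrip half a turn back.

drive_tool:
  deltas:
    - {"linear":[0,0,0],"twist":0,"claw":0.3}
    - {"linear":[0,0,0],"twist":0,"claw":0.6}
    - {"linear":[0,0,0],"twist":0,"claw":0.6}
    - {"linear":[0,0,0],"twist":0,"claw":0.6}
    - {"linear":[0,0,35],"twist":0,"claw":0.6}
    - {"linear":[0,0,45],"twist":-7,"claw":0.6}
    - {"linear":[0,0,45],"twist":-90,"claw":0.6}
    - {"linear":[0,0,45],"twist":-90,"claw":0.6}
    - {"linear":[0,0,45],"twist":-90,"claw":0.6}
    - {"linear":[0,0,45],"twist":-90,"claw":0.6}
    - {"linear":[0,0,45],"twist":-90,"claw":0.6}
    - {"linear":[0,0,45],"twist":-90,"claw":0.6}

```text
clock: 7.38
position: [0.5587, 0.1514, 0.1799]
ee_rot: [-0.0, -0.043, 0.999, -0.0]
contact_force: [0.6, 0.2, -0.9]
width: 0.0513
gripper_force: 0.0
```

```bash
python3 st.py
```

```text
7.3833 [0.5587 0.1514 0.1799] yaw 94.98 q [ 0.145  0.323  1.597 -0.     1.222 -1.513] F [ 0.57  0.18 -0.88] M [-0.056  0.008 -0.006] 0.05134290112641919 0.0
```

drive_tool:
  deltas:
    - {"linear":[0,0,0],"twist":-80,"claw":0.6}
    - {"linear":[0,0,0],"twist":-80,"claw":0.6}
    - {"linear":[0,0,0],"twist":-80,"claw":0.6}
    - {"linear":[0,0,0],"twist":-80,"claw":0.6}
    - {"linear":[0,0,0],"twist":-80,"claw":0.6}
    - {"linear":[0,0,0],"twist":-80,"claw":0.6}
    - {"linear":[0,0,0],"twist":-80,"claw":0.6}
    - {"linear":[0,0,0],"twist":-80,"claw":0.6}
    - {"linear":[0,0,0],"twist":-80,"claw":0.6}
    - {"linear":[0,0,0],"twist":-80,"claw":0.6}
    - {"linear":[0,0,0],"twist":-80,"claw":0.6}
    - {"linear":[0,0,0],"twist":-80,"claw":0.6}

```text
clock: 8.38
position: [0.5588, 0.1515, 0.1799]
ee_rot: [0.0, 0.608, 0.794, -0.0]
contact_force: [0.3, 0.2, -1.1]
width: 0.0513
gripper_force: 0.0
```

drive_tool:
  deltas:
    - {"linear":[0,0,0],"twist":-48,"claw":0.6}
    - {"linear":[0,0,0],"twist":-48,"claw":0.6}
    - {"linear":[0,0,0],"twist":-48,"claw":0.6}
    - {"linear":[0,0,0],"twist":-48,"claw":0.6}
    - {"linear":[0,0,0],"twist":-48,"claw":0.6}
    - {"linear":[0,0,0],"twist":-48,"claw":0.6}
    - {"linear":[0,0,0],"twist":-48,"claw":0.6}
    - {"linear":[0,0,0],"twist":-48,"claw":0.6}

```text
clock: 9.05
position: [0.5588, 0.1516, 0.1799]
ee_rot: [0.0, 0.877, 0.48, -0.0]
contact_force: [0.5, 1.1, 0.1]
width: 0.0513
gripper_force: 0.0
```

```bash
python3 st.py
```

```text
9.05 [0.5588 0.1516 0.1799] yaw -32.6 q [ 0.145  0.323  1.597 -0.     1.222  0.714] F [0.51 1.11 0.1 ] M [-0.047  0.068  0.008] 0.0513366280800096 0.0
```

drive_tool:
  deltas:
    - {"linear":[1,1,-20],"twist":-2,"claw":0.6}
    - {"linear":[1,1,-38],"twist":-2,"claw":0.6}
    - {"linear":[1,1,-44],"twist":-2,"claw":0.6}
    - {"linear":[1,1,-44],"twist":-2,"claw":0.3}
    - {"linear":[1,1,-44],"twist":-2,"claw":0}
    - {"linear":[1,1,-44],"twist":-2,"claw":0}
    - {"linear":[1,1,-44],"twist":-2,"claw":0}
    - {"linear":[1,1,-44],"twist":-2,"claw":0}
    - {"linear":[1,1,-44],"twist":-2,"claw":0}
    - {"linear":[1,1,-44],"twist":-2,"claw":0}

```text
clock: 9.88
position: [0.5593, 0.1536, 0.1369]
ee_rot: [-0.001, 0.885, 0.465, 0.0]
contact_force: [-3.5, 3.9, 6.3]
width: 0.0132
gripper_force: 32.0
```

```bash
python3 st.py
```

```text
9.8833 [0.5593 0.1536 0.1369] yaw -34.63 q [0.147 0.36  1.656 0.002 1.126 0.751] F [-3.51  3.86  6.3 ] M [ 0.457  0.67  -0.038] 0.013152622835360147 32.0397824048996
```

drive_tool:
  deltas:
    - {"linear":[0,0,0],"twist":3,"claw":0}
    - {"linear":[0,0,0],"twist":6,"claw":0}
    - {"linear":[0,0,0],"twist":9,"claw":0}
    - {"linear":[0,0,0],"twist":12,"claw":0}
    - {"linear":[0,0,0],"twist":15,"claw":0}
    - {"linear":[0,0,0],"twist":15,"claw":0}

```text
clock: 10.38
position: [0.559, 0.1538, 0.1369]
ee_rot: [-0.001, 0.817, 0.577, 0.0]
contact_force: [-5.4, 3.4, 6.2]
width: 0.0131
gripper_force: 32.1
```

```bash
python3 st.py
```

```text
10.3833 [0.559  0.1538 0.1369] yaw -19.52 q [0.147 0.36  1.656 0.002 1.126 0.487] F [-5.39  3.45  6.24] M [0.613 0.756 0.037] 0.013102081698383661 32.098967134952545
```

drive_tool:
  deltas:
    - {"linear":[0,0,0],"twist":3,"claw":0}
    - {"linear":[0,0,0],"twist":6,"claw":0}
    - {"linear":[0,0,0],"twist":9,"claw":0}
    - {"linear":[0,0,0],"twist":12,"claw":0}
    - {"linear":[0,0,0],"twist":12,"claw":0}

```text
clock: 10.8
position: [0.5588, 0.1539, 0.1369]
ee_rot: [-0.001, 0.753, 0.658, 0.0]
contact_force: [-5.1, 3.1, 5.9]
width: 0.0134
gripper_force: 40.7
```

```bash
python3 st.py
```

```text
10.8 [0.5588 0.1539 0.1369] yaw -7.71 q [0.147 0.36  1.656 0.003 1.127 0.28 ] F [-5.15  3.11  5.89] M [ 0.606  0.83  -0.861] 0.013410237038202915 40.67762194031275
```

Mz jumped to -0.86 N m, so the end stop is reached about 178° from the start. I'll release, lift clear, and turn for the lever.

drive_tool:
  deltas:
    - {"linear":[0,0,0],"twist":0,"claw":0.3}
    - {"linear":[0,0,0],"twist":0,"claw":0.6}
    - {"linear":[0,0,0],"twist":0,"claw":0.6}
    - {"linear":[0,0,0],"twist":0,"claw":0.6}
    - {"linear":[0,0,40],"twist":0,"claw":0.6}
    - {"linear":[0,20,80],"twist":-7,"claw":0.6}
    - {"linear":[0,40,120],"twist":-82,"claw":0.6}
    - {"linear":[0,40,160],"twist":-82,"claw":0.6}
    - {"linear":[0,40,160],"twist":-82,"claw":0.6}
    - {"linear":[0,40,160],"twist":-82,"claw":0.6}
    - {"linear":[0,40,160],"twist":-82,"claw":0.6}
    - {"linear":[0,40,160],"twist":-82,"claw":0.6}

```text
clock: 11.8
position: [0.5603, 0.1926, 0.2962]
ee_rot: [0.0, 0.961, 0.276, 0.001]
contact_force: [1.3, 0.6, -0.3]
width: 0.0515
gripper_force: 0.0
```

```bash
python3 st.py
python3 - <<'E'
from h import *
import cv2
from scipy.optimize import least_squares
C={}
for n in("top","scene"):
    im=eyes.get_image(n)[:,:,::-1]; cv2.imwrite(f"pics/{n}3.png",im)
    h=cv2.cvtColor(np.ascontiguousarray(im),cv2.COLOR_BGR2HSV); m=((h[...,0]<6)|(h[...,0]>174))&(h[...,1]>170)&(h[...,2]>90)
    nn,l,st,ce=cv2.connectedComponentsWithStats(m.astype(np.uint8)); i=1+np.argmax(st[1:,4]); print(n,st[i],ce[i]); C[n]=ce[i]
# grip centre (mid at 86 mm from hinge)
X=least_squares(lambda X:np.r_[px("top",X)-C["top"],px("scene",X)-C["scene"]],[.6,.012,.2]); print(X.x,X.fun)
d=X.x-[.558,.0124,.116]; print("lean",np.arctan2(d[0],d[2]),np.linalg.norm(d))
a=cv2.imread("pics/top3.png")[190:350,205:415]; b=cv2.imread("pics/scene3.png")[200:400,200:410]
cv2.imwrite("pics/k3.png",cv2.hconcat([cv2.resize(a,(400,300)),cv2.resize(b,(400,300))]))
E
```

```text
11.8 [0.5603 0.1926 0.2962] yaw -57.95 q [ 2.140e-01  2.780e-01  1.370e+00 -1.000e-03  1.492e+00  1.226e+00] F [ 1.3   0.57 -0.27] M [ 0.03  -0.031  0.01 ] 0.051532482234607026 0.0
top [308 233  11  25 227] [313.53303965 244.59471366]
scene [310 211  22  40 439] [320.9476082  230.09567198]
[0.5959912  0.01307507 0.19757677] [ 0.34086349  0.34954962 -0.4774371  -0.01646925]
lean 0.4358421151970958 0.08999198117446985
```

View pics/k3.png

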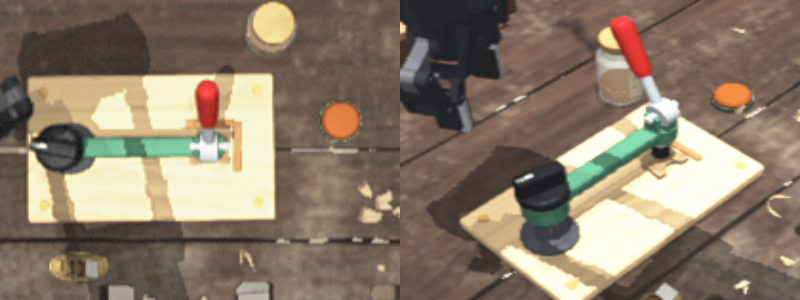

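The knob now sits at its stop. The lever leans about 0.44 to +x, its grip origin is near (0.600, 0.013, 0.207), and nothing else has moved.

drive_tool:
  deltas:
    - {"linear":[40,-30,0],"twist":-7,"claw":0.8}
    - {"linear":[40,-70,0],"twist":-14,"claw":0.8}
    - {"linear":[40,-110,0],"twist":-21,"claw":0.8}
    - {"linear":[40,-150,0],"twist":-28,"claw":0.8}
    - {"linear":[40,-178,0],"twist":-32,"claw":0.8}
    - {"linear":[40,-178,0],"twist":-32,"claw":0.8}
    - {"linear":[40,-178,0],"twist":-32,"claw":0.8}
    - {"linear":[40,-178,0],"twist":-32,"claw":0.8}

```text
clock: 12.57
position: [0.5999, 0.015, 0.2957]
ee_rot: [-0.0, 1.0, 0.004, -0.0]
contact_force: [-0.0, -0.4, 0.3]
width: 0.0684
gripper_force: 0.0
```

```bash
python3 st.py
```

```text
12.5667 [0.5999 0.015  0.2957] yaw -89.49 q [-9.100e-02  2.910e-01  1.353e+00  1.000e-03  1.498e+00  1.471e+00] F [-0.05 -0.43  0.33] M [ 0.016 -0.03  -0.002] 0.06838181328893893 0.0
```

drive_tool:
  deltas:
    - {"linear":[0,-2,-35],"twist":0,"claw":0.8}
    - {"linear":[0,-2,-70],"twist":0,"claw":0.8}
    - {"linear":[0,-2,-90],"twist":0,"claw":0.8}
    - {"linear":[0,-2,-97],"twist":0,"claw":0.8}
    - {"linear":[0,-2,-97],"twist":0,"claw":0.4}
    - {"linear":[0,-2,-97],"twist":0,"claw":0}
    - {"linear":[0,-2,-97],"twist":0,"claw":0}
    - {"linear":[0,-2,-97],"twist":0,"claw":0}
    - {"linear":[0,-2,-97],"twist":0,"claw":0}
    - {"linear":[0,-2,-97],"twist":0,"claw":0}
    - {"linear":[0,-2,-97],"twist":0,"claw":0}
  squeeze: 35

```text
clock: 13.48
position: [0.6012, 0.013, 0.2008]
ee_rot: [-0.0, 1.0, 0.003, 0.002]
contact_force: [1.1, 2.4, 6.2]
width: 0.0195
gripper_force: 34.4
```

```bash
python3 st.py
python3 - <<'E'
import numpy as np
# deltas from start lean .436 along an r=100 arc
for a in np.arange(.11,2.0,.1): 
    t=.547-a; print(round(a,2),np.round(100*(np.sin(t)-np.sin(.436)),1),np.round(100*(np.cos(t)-np.cos(.436)),1))
E
```

```text
13.4833 [0.6012 0.013  0.2008] yaw -89.61 q [-9.400e-02  3.380e-01  1.519e+00  1.000e-03  1.281e+00  1.469e+00] F [1.07 2.41 6.25] M [ 0.196 -0.104 -0.015] 0.019455461220007752 34.395869644358754
0.11 0.1 -0.0
0.21 -9.2 3.7
0.31 -18.8 6.6
0.41 -28.6 8.4
0.51 -38.5 9.3
0.61 -48.5 9.2
0.71 -58.5 8.0
0.81 -68.2 5.9
0.91 -77.7 2.8
1.01 -86.9 -1.2
1.11 -95.6 -6.1
1.21 -103.8 -11.8
1.31 -111.3 -18.4
1.41 -118.2 -25.6
1.51 -124.3 -33.5
1.61 -129.6 -42.0
1.71 -134.0 -51.0
1.81 -137.5 -60.3
1.91 -140.1 -70.0
```

drive_tool:
  deltas:
    - {"linear":[-5,0,2],"twist":0,"claw":0}
    - {"linear":[-14,0,5],"twist":0,"claw":0}
    - {"linear":[-24,0,8],"twist":0,"claw":0}
    - {"linear":[-34,0,9],"twist":0,"claw":0}
    - {"linear":[-44,0,9],"twist":0,"claw":0}
    - {"linear":[-53,0,8.5],"twist":0,"claw":0}
    - {"linear":[-63,0,7],"twist":0,"claw":0}
    - {"linear":[-73,0,4.5],"twist":0,"claw":0}
    - {"linear":[-78,0,3],"twist":0,"claw":0}
    - {"linear":[-78,0,3],"twist":0,"claw":0}

```text
clock: 14.32
position: [0.5237, 0.0122, 0.2045]
ee_rot: [0.001, 1.0, 0.003, 0.004]
contact_force: [3.3, -0.5, 9.3]
width: 0.0198
gripper_force: 35.9
```

```bash
python3 st.py
```

```text
14.3167 [0.5237 0.0122 0.2045] yaw -89.62 q [-0.109  0.22   1.68  -0.     1.233  1.455] F [ 3.34 -0.53  9.27] M [ 0.044 -0.723  0.037] 0.01977386996232842 35.86153297685087
```

drive_tool:
  deltas:
    - {"linear":[-5,0,-2],"twist":0,"claw":0}
    - {"linear":[-9,0,-4],"twist":0,"claw":0}
    - {"linear":[-18,0,-9],"twist":0,"claw":0}
    - {"linear":[-26,0,-15],"twist":0,"claw":0}
    - {"linear":[-34,0,-21],"twist":0,"claw":0}
    - {"linear":[-40,0,-28],"twist":0,"claw":0}
    - {"linear":[-46,0,-36],"twist":0,"claw":0}
    - {"linear":[-46,0,-36],"twist":0,"claw":0}

```text
clock: 14.98
position: [0.4713, 0.0117, 0.1659]
ee_rot: [0.001, 1.0, 0.004, -0.003]
contact_force: [-6.2, -2.8, 8.6]
width: 0.0195
gripper_force: 34.4
```

```bash
python3 st.py
```

```text
14.9833 [0.4713 0.0117 0.1659] yaw -89.56 q [-0.12   0.184  1.834 -0.004  1.13   1.444] F [-6.17 -2.8   8.57] M [-0.406  0.701 -0.005] 0.019451504688055076 34.4329306203872
```

drive_tool:
  deltas:
    - {"linear":[-2,0,-4],"twist":0,"claw":0}
    - {"linear":[-4,0,-9],"twist":0,"claw":0}
    - {"linear":[-6,0,-14],"twist":0,"claw":0}
    - {"linear":[-8,0,-18],"twist":0,"claw":0}
    - {"linear":[-10,0,-23],"twist":0,"claw":0}
    - {"linear":[-12,0,-28],"twist":0,"claw":0}
    - {"linear":[-13,0,-33],"twist":0,"claw":0}
    - {"linear":[-14,0,-38],"twist":0,"claw":0}
    - {"linear":[-14,0,-40],"twist":0,"claw":0}
    - {"linear":[-14,0,-40],"twist":0,"claw":0}

```text
clock: 15.82
position: [0.4526, 0.0117, 0.1232]
ee_rot: [0.001, 1.0, 0.004, -0.009]
contact_force: [-10.7, -5.2, -0.9]
width: 0.0192
gripper_force: 35.2
```

```bash
python3 st.py
```

```text
15.8167 [0.4526 0.0117 0.1232] yaw -89.51 q [-0.124  0.209  1.926 -0.006  1.025  1.441] F [-10.66  -5.21  -0.93] M [-0.798  1.379  0.049] 0.01923953573711867 35.1986076682806
```

The lever is 0.14 above level, essentially at its closed stop. I'll let go and retreat upwards.

drive_tool:
  deltas:
    - {"linear":[0,0,0],"twist":0,"claw":0.3}
    - {"linear":[0,0,0],"twist":0,"claw":0.7}
    - {"linear":[0,0,0],"twist":0,"claw":0.7}
    - {"linear":[0,0,0],"twist":0,"claw":0.7}
    - {"linear":[0,0,0],"twist":0,"claw":0.7}
    - {"linear":[0,0,20],"twist":0,"claw":0.7}
    - {"linear":[0,0,60],"twist":0,"claw":0.7}
    - {"linear":[0,0,100],"twist":0,"claw":0.7}
    - {"linear":[-40,0,130],"twist":0,"claw":0.7}
    - {"linear":[-80,0,150],"twist":0,"claw":0.7}
    - {"linear":[-80,0,150],"twist":0,"claw":0.7}
    - {"linear":[-80,0,150],"twist":0,"claw":0.7}

```text
clock: 16.82
position: [0.3804, 0.013, 0.2778]
ee_rot: [0.0, 1.0, 0.003, 0.002]
contact_force: [0.5, -0.1, 0.3]
width: 0.0598
gripper_force: 0.0
```

```bash
python3 st.py
python3 - <<'E'
from h import *
import cv2
a=eyes.get_image("top")[190:350,205:415,::-1]; b=eyes.get_image("scene")[200:400,200:410,::-1]
cv2.imwrite("pics/k4.png",cv2.hconcat([cv2.resize(a,(400,300)),cv2.resize(b,(400,300))]))
E
```

```text
16.8167 [0.3804 0.013  0.2778] yaw -89.6 q [-0.149 -0.049  1.799 -0.     1.388  1.415] F [ 0.48 -0.1   0.31] M [ 0.006 -0.056  0.005] 0.059825003622111135 0.0
```

View pics/k4.png

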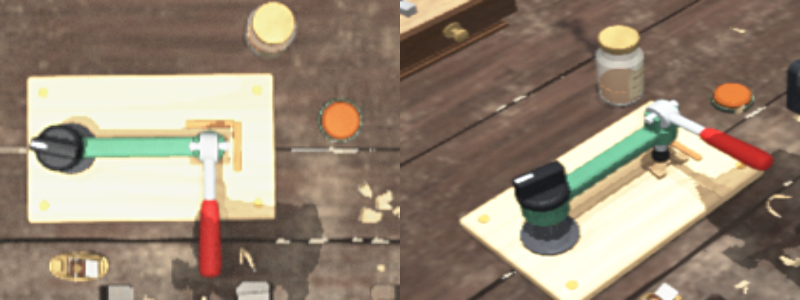

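The lever lies closed to -x, the pad is down on the blank, the knob is unchanged, the plane, jar and rosin are where they were, and the gripper is clear.

```bash
python3 -c "
from rig import manip; print(manip.sign_off())"
```

```text
the job is handed in; nothing more can be done
None
```

The knob is at its anticlockwise end stop, the cam lever is snapped closed with the pad on the blank, nothing else was disturbed, the gripper has let go, and the job is handed in at about 17 s; no verdict was returned.

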